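# Press the ceramic seal seat home in a pump cover on its support block

## Task

Lift the brass seal cover from the bench onto the round support block in the vice and true it up until its rim is flush with the block's rim all round, nothing overhanging, and let go of it. Then press the white ceramic seat straight down until it firmly bottoms in the cover, and leave the cover flush on the block. Ceramic cracks and the block can slip in the jaws, so set down, push and press gently, and leave the spool, impeller and screwdriver alone.

Things in the scene. Friction and masses are not known exactly. Their poses are not given: they have to be found in the camera images.
- block: Aluminium support block: round head 70 mm across, 25 mm thick, on a 30 mm square shank held fast in the vice. Origin: centre of the head's flat top face, z up, 130 to 147 mm above the bench. At least 5 mm are free between head and jaws, so fingers can reach 25 mm down around the rims of head and cover together to feel if they are flush. It slips if the fingers push or squeeze it with over 25 N.
- vice: Green bench vice bolted to the bench, 100 mm high at its jaws, jaws 84 mm and foot 160 mm wide along its y (the foot is 20 mm high). Origin on the bench below the middle of the jaw gap, which is the axis of the block. Its long axis is its x: the anvil ends 105 mm to +x, the screw and its cross handle (130 mm along y, up to 77 mm high) lie 106 mm to -x.
- cover: Loose brass pump seal cover, about 0.5 kg, lying flat with its boss up: flange 70 mm across and 12 mm thick (the same diameter as the block's head), on it a boss 46 mm across up to 24 mm above the underside. Origin at the centre of the underside, z up; round, so its yaw does not matter. It may be gripped across the boss or across the flange. All rubs metal on metal.
- spool: Bystander: spool of copper winding wire standing upright, black flanges 80 mm across, 70 mm high. Origin at the centre of the underside.
- impeller: Bystander: open brass pump impeller lying flat, 88 mm across with curved vanes, hub 24 mm across and 32 mm high. Origin at the centre of the underside.
- screwdriver: Bystander: screwdriver with a red handle lying on the bench, about 200 mm long. Origin under its middle, its long axis is its x.
- seat: White ceramic seat in the cover's boss: ring 32 mm across, 14 mm hole. Origin: centre of its top face, 29 to 41 mm above the cover's underside at first. It goes 3 to 10 mm further in, till it bottoms (26 to 31 mm) on hidden shims that differ from cover to cover. Its rubber cup drags with a steady 6 N, no spring back; at the bottom the force rises steeply: 18 to 20 N is home, over 30 N cracks it.
There are look-alikes about, which are no part of the job. What is shaped like the cover but pink, purple or turquoise is not meant.

How it is judged (in metres and radians):
On the way, in this order (a step that is already met when the one before it is completed fails the run):
1. the cover lies flat on the block, its centre within 1.5 mm of the block's, and is let go (horizontal distance between cover and block below 0.0015 m and z of cover in the frame of block between -0.002 and 0.002 m and angle between cover's own z axis and vertical below 0.03 rad and contact force between the fingers and cover below 0.2 N), for 0.2 s.
2. the seat is pressed home: the fingers bear on it with over 15 N, far more than the rubber's drag can give (contact force between the fingers and seat above 15 N), for 0.05 s.
At the end, for the whole second after the job is handed in: the cover lies flat on the block (within 2 mm and 0.03 rad) and at rest, its centre within 1.5 mm of the block's (rims flush), with the seat in, its face at most 31.8 mm above the cover's underside (horizontal distance between cover and block below 0.0015 m and z of cover in the frame of block between -0.002 and 0.002 m and angle between cover's own z axis and vertical below 0.03 rad and z of seat in the frame of cover below 0.0318 m and linear speed of cover below 0.01 m/s); the robot touches nothing.
It fails at once if the ceramic seat is pressed with over 30 N (contact force between the fingers and seat above 30 N).
It fails at once if the cover is dropped or pressed on the block with over 38 N (contact force between cover and block above 38 N).
It fails at once if the fingers shove or squeeze the block with over 25 N (contact force between the fingers and block above 25 N).
It fails at once if the spool, the impeller or the screwdriver is moved by over 15 mm (distance of any of spool, impeller, screwdriver from where it was at the start of the episode above 0.015 m).
It also fails if it takes over 67 s, if anything falls off the work surface, if the arm or the gripper's body presses on something with over 40 N, if the wrist force passes 120 N, or if a joint passes its speed limit or range.

## Robot

A 7-joint arm with a two-finger parallel gripper is mounted at the origin on the work surface. World frame = base frame: x ahead of the robot, y to its left, z up, the work surface at z = 0. Lengths are in mm, angles in rad, forces in N, time in s.
With the tool pointing down it reaches from about 400 to 850 mm from the base axis. Payload 10.4 kg.
Tool frame: the origin (TCP) lies at the very end of the fingers, on their centre line; the grasp point (between the pads) lies 19 mm behind it; z points along the fingers, y is the line along which they close (so a half turn about z gives the same grasp; the last joint's range is limited). The gripper opens to 85 mm and grips with 20 to 120 N. Pads are 22 mm wide; open, the fingers measure 114 mm over their backs; the gripper's body (76 mm by 85 mm) begins 54 mm behind the grasp point. The pads swing forward as they close: fully open they stand 13 mm farther back than shut.
Start: joints at [1.314, 0.332, -0.065, 1.46, 0.022, 1.35, -0.088], TCP at [144.818, -608.012, 231.338] pointing down, gripper open.
Joint ranges: [-2.6, 2.6], [-0.5, 2.12], [-1.47, 1.34], [0.16, 2.42], [-1.27, 4.41], [0.06, 2.06], [-2.6, 2.6]. Speed limits (rad/s): [2.22, 2.22, 2.79, 2.79, 3.14, 3.14, 3.14].

## Interface

Orientations are given as a unit quaternion [w, x, y, z].
In Python, from plant import * gives the robot as it stands.
- The arm moves only by the tool send_rows, never from a script. Its argument "deltas" is a list of rows, each a list of 4 numbers: the shift along the tool's x, y, z in units of 40 mm (1.0 is 40 mm), then the turn about the tool's z in units of 6 degrees (1.0 is 6 degrees). A call has 1 to 20 rows; each row shifts and turns the commanded pose from where the row before left it, along the tool's axes as they then stand; what a row does not reach is not made up. A row lasts 1/12 s, in which the tool goes at most 41.7 mm and 7.16 degrees, less where a joint would pass 70% of its speed; a pose out of reach is approached as far as the arm can. A call is refused whole if a number of a shift passes 1 or a number of a turn 1, either way. A call with a gripper value outside its range is refused whole. "claw" is the opening, from 0 (shut) to 1 (fully open), set as the call begins (left out, the last holds). The fingers move at their own pace and stop on an object; the grip force is fixed at half the most. Time passes only in rows, so rows that do not move let the fingers close. It gives the time, the measured TCP pose, the force, the opening and the grip force at its end, in the units of the state.
- observe(): the state, without advancing time (a new reading comes with each control period).
- snapshot(name): name is "side" or "top" or "wrist"; returns a dict with "frame" (400x640x3 uint8, red, green, blue), "vfov" (degrees; the focal length in pixels is half the picture's height over the tangent of half this angle, whatever the lens; pixels are square), "cx", "cy" (the principal point, pixels), "origin" and "orientation" of the camera in the world. Camera axes: x right, y up, looking along -z (the intrinsics and any distortion apply to the point x, -y, -z); pixel columns grow to the right and rows downward; lengths in mm; the calibration is good to about 2 mm. A picture is of the moment at which its call begins. There is no depth.
- sign_off(): hands the job in; it is judged then, once.
The state is a dict: "time_s": time; "qpos": joint angles; "joint_velocities": joint speeds; "joint_efforts": joint torques, N m; "ee_pos": TCP position; "tcp_rot": TCP orientation; "force": force on the tool from outside, world axes, zero at the start; "wrist_torque": the same for the moment, N m; "gripper_width": finger opening in mm; "gripper_force": force on a finger pad.
Only numpy, scipy, OpenCV 4.12 (cv2) and the standard library are available. Lean on these libraries where they do the work, as an engineer would, in place of code of your own. Each camera call takes 0.05 s, during which the arm holds its last target. There are 200 camera calls.

## Working session

There is one attempt and no reset: what is moved stays moved. The work goes in short steps, Python scripts to look and compute and a tool call to move; the robot and the scene stay as the last step left them, time stands still between calls to the robot, and variables do not carry over. Pictures are saved under pics/ and viewed, at most 10 in all, crops included, and the job is handed in when it is done.

Besides the shell and the picture viewer there is one more tool, called after "Emit:" in YAML: its name, and indented under it one key for each argument. send_rows: Moves the arm, as the interface text tells. Its arguments: {"type":"object","properties":{"deltas":{"type":"array","items":{"type":"array","items":{"type":"number"}}},"claw":{"type":"number"}},"required":["deltas"]}

```bash
mkdir -p pics; ls
python3 - <<'E'
from plant import *
import cv2,numpy as np
s=observe();print(s)
for n in("side","top"):
    d=snapshot(n);cv2.imwrite(f"pics/{n}0.png",d["frame"][:,:,::-1])
    print(n,{k:v for k,v in d.items() if k!="frame"})
E
```

```text
pics
{'time_s': 0.0, 'qpos': array([ 1.31444061,  0.33286848, -0.06469515,  1.46093216,  0.02162294,
        1.34988172, -0.08847874]), 'joint_velocities': array([ 1.05104689e-03,  1.48993320e-03, -5.67885754e-05, -1.24433000e-03,
        3.95122423e-04, -1.58341224e-03,  1.56247622e-03]), 'joint_efforts': array([ 3.37413949e-04, -6.25437355e+01,  4.93911677e-02, -3.91609597e+01,
        1.63116760e-02,  9.64040577e-03,  3.86928821e-05]), 'ee_pos': array([ 144.67114281, -607.65077998,  230.52241004]), 'tcp_rot': array([-6.85515466e-04,  9.93174835e-01,  1.16633020e-01, -1.24637211e-04]), 'force': array([-0.16905642, -0.35911206,  0.70209841]), 'wrist_torque': array([-0.00578193,  0.03649714, -0.00918822]), 'gripper_force': 0.0, 'gripper_width': 85.558162215545}
side {'vfov': 48.75417463047653, 'cx': 314.01452441067255, 'cy': 197.65370141680583, 'origin': array([ 608.38680843, -583.73797191,  806.99552489]), 'orientation': array([ 0.9379564 ,  0.34612782, -0.01015514, -0.01817157])}
top {'vfov': 44.63349753041682, 'cx': 321.2400647852798, 'cy': 197.44045826798106, 'origin': array([593.86264137,  38.65789931, 959.83576658]), 'orientation': array([ 0.70893813,  0.02348886, -0.03035679, -0.70422544])}
```

View pics/top0.png

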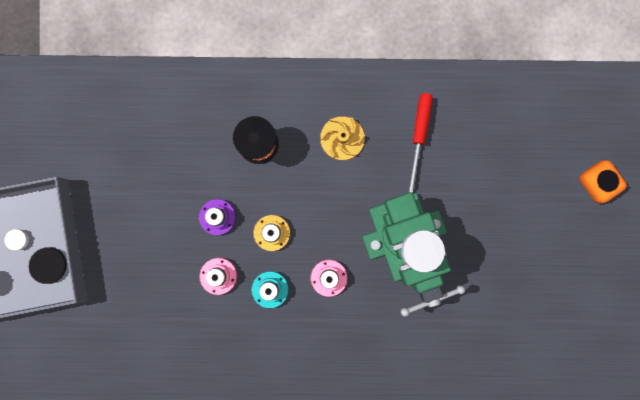

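View pics/side0.png

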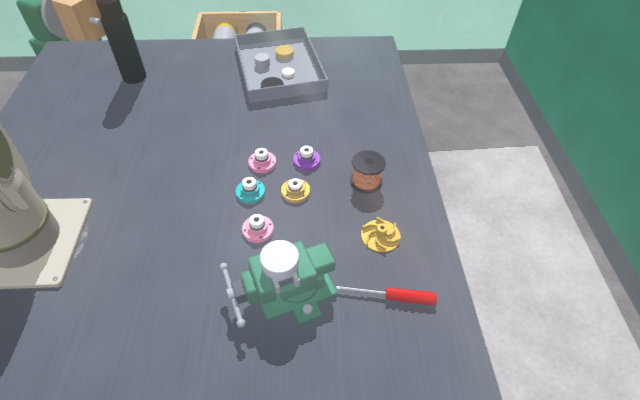

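The top view shows vice and block at (423,251), spool (256,140), impeller (342,138) and screwdriver (420,140). Five cover-shaped things: purple (217,217), pink (218,276), pink (330,278), turquoise (270,290) and brass (271,233). Only the brass one, at (295,190) in the side view, fits the description. I'll confirm it in an enlarged crop and measure.

```bash
cat > h.py <<'E'
import numpy as np,cv2
from scipy.spatial.transform import Rotation as R
def cam(d):
    f=d["frame"].shape[0]/2/np.tan(np.radians(d["vfov"]/2)); w,x,y,z=d["orientation"]
    return f,R.from_quat([x,y,z,w]).as_matrix(),np.array(d["origin"])
def ray(d,uv):
    f,M,o=cam(d); v=M@np.array([(uv[0]-d["cx"])/f,-(uv[1]-d["cy"])/f,-1]); return o,v/np.linalg.norm(v)
def onz(d,uv,z):
    o,v=ray(d,uv); return o+v*(z-o[2])/v[2]
def tri(d1,p1,d2,p2):
    o1,v1=ray(d1,p1);o2,v2=ray(d2,p2)
    t=np.linalg.lstsq(np.c_[v1,-v2],o2-o1,rcond=None)[0]
    a,b=o1+t[0]*v1,o2+t[1]*v2; return (a+b)/2,np.linalg.norm(a-b)
def blobs(img,lo,hi,box,n=3,amin=20):
    """HSV mask within box x0,y0,x1,y1 -> list (centre, ellipse, area, contour)"""
    m=cv2.inRange(cv2.cvtColor(img,cv2.COLOR_RGB2HSV),lo,hi); k=np.zeros_like(m);x0,y0,x1,y1=box;k[y0:y1,x0:x1]=m[y0:y1,x0:x1]
    cs,_=cv2.findContours(k,cv2.RETR_EXTERNAL,cv2.CHAIN_APPROX_NONE)
    r=[]
    for c in sorted(cs,key=cv2.contourArea,reverse=True)[:n]:
        if cv2.contourArea(c)>amin: r.append((cv2.fitEllipse(cv2.convexHull(c)),cv2.contourArea(c),c))
    return r
E
python3 - <<'E'
from plant import *
from h import *
D={n:snapshot(n) for n in("top","side")}
import pickle;pickle.dump(D,open("d0.pkl","wb"))
B={"top":{"block":(395,222,455,280),"cover":(245,210,297,258)},"side":{"block":(255,236,305,285),"cover":(275,172,317,206)}}
W=((0,0,185),(180,60,255));Y=((15,90,90),(32,255,255))
res={}
for n in D:
    im=D[n]["frame"]
    for nm,(lo,hi),bx in(("block",W,"block"),("flange",Y,"cover"),("seat",W,"cover")):
        b=blobs(im,lo,hi,B[n][bx]); res[n,nm]=b
        for e,a,c in b: print(n,nm,np.round(e[0],1),np.round(e[1],1),round(e[2]),a,cv2.boundingRect(c))
for nm in("block","flange","seat"):
    print(nm,tri(D["top"],res["top",nm][0][0][0],D["side"],res["side",nm][0][0][0]))
for n in D:print(n,onz(D[n],res[n,"flange"][0][0][0],12),onz(D[n],res[n,"block"][0][0][0],138))
t=cv2.resize(D["top"]["frame"][200:310,180:460],None,fx=2.8,fy=2.8,interpolation=2)
s=cv2.resize(D["side"]["frame"][150:290,230:350],None,fx=2,fy=2,interpolation=2)
o=np.zeros((600,784,3),np.uint8);o[:308,:784]=t;o[310:590,:240]=s
cv2.imwrite("pics/crop.png",o[:,:,::-1])
E
```

```text
top block [419.3 251.9] [41.6 51.1] 77 1372.5 (395, 230, 50, 42)
top flange [271.4 232.6] [36.3 37.2] 83 1015.5 (253, 215, 37, 36)
top seat [270.  232.4] [16.9 17. ] 90 207.0 (262, 224, 17, 17)
side block [278.7 255.9] [32.9 39.5] 81 984.5 (259, 240, 40, 33)
side flange [295.1 190.1] [24.1 28.8] 86 339.0 (281, 180, 29, 23)
side seat [294.6 183.3] [11.5 13.4] 92 112.0 (288, 178, 14, 12)
block (array([ 566.04153153, -137.67360934,  123.00822215]), np.float64(1.0053216458159306))
flange (array([597.10744699, 126.38582235,   5.25518029]), np.float64(0.23420308149413058))
seat (array([596.96124125, 126.91885791,  29.28513089]), np.float64(1.0556413232553779))
top [597.20076563 125.76861633  12.        ] [ 566.04626686 -134.5344506   138.        ]
side [597.08626072 120.40858036  12.        ] [ 567.46187583 -147.44796762  138.        ]
```

View pics/crop.png

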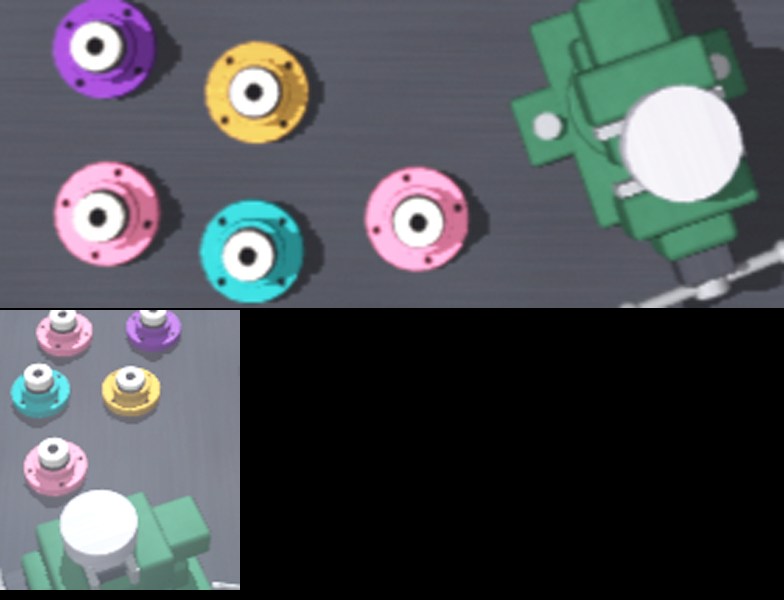

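Brass cover at crop (256,92), ringed by purple, pink and turquoise look-alikes. The block is the white disc at crop (682,143). Next I turn, then move over the cover.

Emit:
send_rows:
  deltas:
    - [0,0,0,-1]
    - [0,0,0,-1]
    - [0,0,0,-1]
    - [0,0,0,-1]
    - [0,0,0,-1]
    - [0,0,0,-1]
    - [0,0,0,-1]
    - [0,0,0,-1]
    - [0,0,0,-1]
    - [0,0,0,-1]
    - [0,0,0,-1]
    - [0,0,0,-1]
    - [0,0,0,-1]
    - [0,0,0,-1]
    - [0,0,0,-1]
  claw: 1

```text
time_s: 1.45
ee_pos: [144.7, -607.9, 231.1]
tcp_rot: [-0.0, 0.618, 0.786, 0.0]
force: [-0.1, -0.3, 0.4]
gripper_width: 85.5
gripper_force: 0.0
```

Emit:
send_rows:
  deltas:
    - [0.378,0.874,0,0]
    - [0.378,0.874,0,0]
    - [0.378,0.874,0,0]
    - [0.378,0.874,0,0]
    - [0.378,0.874,0,0]
    - [0.378,0.874,0,0]
    - [0.378,0.874,0,0]
    - [0.378,0.874,0,0]
    - [0.378,0.874,0,0]
    - [0.378,0.874,0,0]

```text
time_s: 2.28
ee_pos: [451.0, -378.7, 231.4]
tcp_rot: [0.0, 0.62, 0.785, -0.0]
force: [0.3, 0.0, -0.2]
gripper_width: 85.5
gripper_force: 0.0
```

Emit:
send_rows:
  deltas:
    - [0.818,0.465,0,0]
    - [0.818,0.465,0,0]
    - [0.818,0.465,0,0]
    - [0.818,0.465,0,0]
    - [0.818,0.465,0,0]
    - [0.818,0.465,0,0]
    - [0.818,0.465,0,0]
    - [0.818,0.465,0,0]
    - [0.818,0.465,0,0]
    - [0.818,0.465,0,0]
    - [0.818,0.465,0,0]
    - [0.818,0.465,0,0]
    - [0.818,0.465,0,0]
    - [0.818,0.465,0,0]
    - [0,0,0,0]
    - [0,0,0,0]
    - [0,0,0,0]

```text
time_s: 3.7
ee_pos: [597.0, 125.6, 230.9]
tcp_rot: [-0.0, 0.62, 0.785, -0.0]
force: [0.9, -0.3, 0.6]
gripper_width: 85.8
gripper_force: 0.0
```

Run:
```python
from plant import *
from h import *
print(observe()["qpos"])
d=snapshot("wrist");cv2.imwrite("pics/w1.png",d["frame"][:,:,::-1]);print({k:v for k,v in d.items() if k!="frame"})
for nm,(lo,hi),z in(("fl",((15,90,90),(32,255,255)),12),("seat",((0,0,185),(180,60,255)),32)):
    for e,a,c in blobs(d["frame"],lo,hi,(0,0,640,400)):print(nm,np.round(e[0],1),np.round(e[1],1),a,onz(d,e[0],z))
```

```text
[ 0.30730307  0.3993798  -0.77005506  1.47097966  0.27935906  1.38456507
 -0.24139148]
{'vfov': 59.454969302653424, 'cx': 319.43064463229604, 'cy': 200.1974034236894, 'origin': array([578.65319281, 199.12824484, 374.45362461]), 'orientation': array([ 0.9817147 , -0.15068395, -0.01772962,  0.11496194])}
fl [318.5 165.4] [66.6 67.3] 3437.0 [595.22123571 125.42733223  12.        ]
fl [455.2 309.5] [70.4 98.5] 701.0 [795.84115134  -8.1374569   12.        ]
fl [471.7 287.2] [ 3.  15.7] 23.0 [804.12283888  25.24546114  12.        ]
seat [625.3 248. ] [ 34.  292.5] 3625.5 [934.67470708 117.88167887  32.        ]
seat [257.4  42.3] [71.4 78.1] 3057.0 [515.06643958 226.09184296  32.        ]
seat [201.4 270. ] [ 73.5 125.7] 2432.0 [496.49991248 -13.22363949  32.        ]
```

View pics/w1.png

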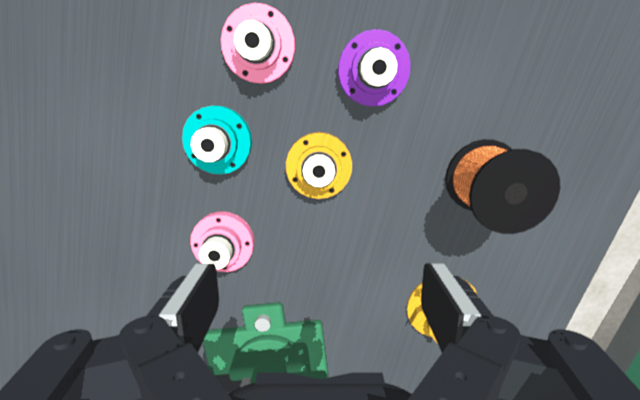

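Wrist view: brass cover at (318,165), midway between the finger tips at (213,270) and (425,268), with the spool and impeller to the right. I'll work out the tip height when open.

```bash
python3 - <<'E'
from plant import *
from h import *
d=snapshot("wrist");f,M,o=cam(d)
for a,b in(((216,266),(424,264)),((190,268),(440,266)),):
    ra,rb=[M@np.array([(u-d["cx"])/f,-(v-d["cy"])/f,-1]) for u,v in(a,b)]
    for w in(85.6,):
        t=w/np.linalg.norm(ra-rb);print(t,o+t*ra,o+t*rb)
# expected pixels of tip points if tips at TCP z or 13 behind
s=observe();p=s["ee_pos"];w,x,y,z=s["tcp_rot"];T=R.from_quat([x,y,z,w]).as_matrix()
for back in(0,7,13):
  for sy in(-1,1):
    for dx in(-11,11):
      q=p+T@np.array([dx,sy*42.8,-back]);c=M.T@(q-o);print(back,sy,dx,np.round([d["cx"]+f*c[0]/-c[2],d["cy"]-f*c[1]/-c[2]]))
E
python3 - <<'E'
import cv2
i=cv2.imread("pics/w1.png");cv2.imwrite("pics/w1c.png",cv2.resize(i[240:360,140:500],None,fx=2.2,fy=2.2,interpolation=2))
E
```

```text
144.13337856106926 [553.34108737 121.23106094 245.18096278] [636.47089258 141.64545672 244.96203306]
119.9206770258972 [549.11337561 131.49216776 267.11477585] [632.27462797 151.77848414 266.9373705 ]
0 -1 -11 [229. 287.]
0 -1 11 [225. 243.]
0 1 -11 [413. 286.]
0 1 11 [417. 243.]
7 -1 -11 [225. 295.]
7 -1 11 [221. 250.]
7 1 -11 [417. 295.]
7 1 11 [422. 250.]
13 -1 -11 [222. 303.]
13 -1 11 [217. 256.]
13 1 -11 [421. 303.]
13 1 11 [426. 256.]
```

View pics/w1c.png

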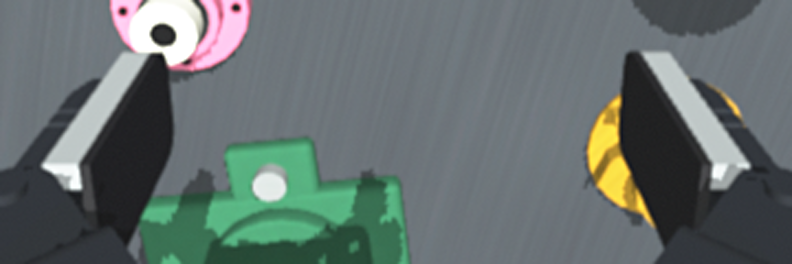

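Open tips stand about 13 mm behind the TCP, so for the flange the TCP goes to about z = -4. I'm descending now.

Emit:
send_rows:
  deltas:
    - [0,0,0.9,0]
    - [0,0,0.9,0]
    - [0,0,0.9,0]
    - [0,0,0.9,0]
    - [0,0,0.8,0]
    - [0,0,0.6,0]
    - [0,0,0.4,0]
    - [0,0,0.2,0]
    - [0,0,0.15,0]
    - [0,0,0.1,0]
    - [0,0,0,0]

```text
time_s: 4.72
ee_pos: [597.4, 125.5, -2.5]
tcp_rot: [0.0, 0.62, 0.785, 0.0]
force: [-0.1, 0.1, 0.2]
gripper_width: 85.6
gripper_force: 0.0
```

Emit:
send_rows:
  deltas:
    - [0,0,0,0]
    - [0,0,0,0]
    - [0,0,0,0]
    - [0,0,0,0]
    - [0,0,0,0]
    - [0,0,0,0]
  claw: 0.6

```text
time_s: 5.22
ee_pos: [597.7, 126.0, -0.8]
tcp_rot: [0.001, 0.62, 0.785, 0.0]
force: [-4.0, -1.7, 10.5]
gripper_width: 67.0
gripper_force: 64.4
```

Emit:
send_rows:
  deltas:
    - [0,0,-0.1,0]
    - [0,0,-0.3,0]
    - [0,0,-0.6,0]
    - [0,0,0,0]
    - [0,0,0,0]

```text
time_s: 5.63
ee_pos: [598.1, 126.2, 38.9]
tcp_rot: [0.001, 0.62, 0.785, 0.001]
force: [-1.1, -0.2, -7.1]
gripper_width: 66.7
gripper_force: 69.5
```

Run:
```python
from plant import *
from h import *
import pickle
d=snapshot("wrist");e=snapshot("side")
o=np.zeros((400,640+160,3),np.uint8);o[:,:640]=d["frame"];o[:160,640:]=cv2.resize(e["frame"][160:220,265:325],(160,160))
cv2.imwrite("pics/w2.png",o[:,:,::-1])
```

```text
(no output)
```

View pics/w2.png

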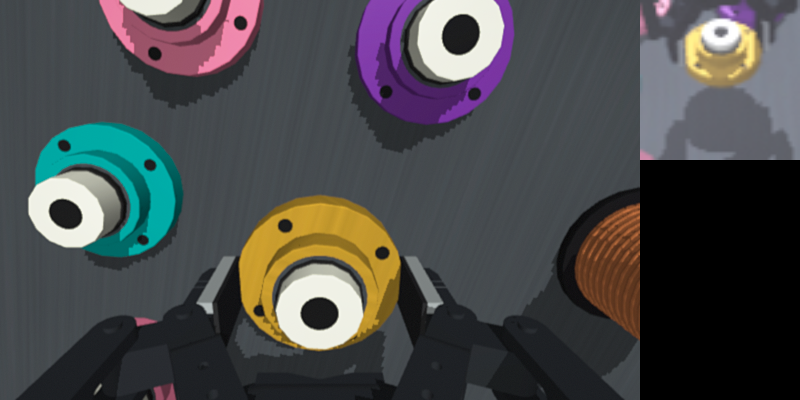

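Cover held flat between the pads: flange centre around (319,272) in the wrist view, rim touching both pads. I'll refine the block's position from the first images.

Run:
```python
from h import *
import pickle
D=pickle.load(open("d0.pkl","rb"))
B={"top":(392,222,455,280),"side":(252,232,308,290)}
C={}
for n in D:
  for v in(205,225,240):
    im=D[n]["frame"];m=cv2.inRange(cv2.cvtColor(im,cv2.COLOR_RGB2HSV),(0,0,v),(180,40,255))
    m=cv2.morphologyEx(m,cv2.MORPH_OPEN,cv2.getStructuringElement(2,(17,17)))
    x0,y0,x1,y1=B[n];k=np.zeros_like(m);k[y0:y1,x0:x1]=m[y0:y1,x0:x1]
    cs,_=cv2.findContours(k,0,1)
    if not cs: continue
    c=max(cs,key=cv2.contourArea);e=cv2.fitEllipse(c);C[n,v]=c;print(n,v,np.round(e,1) if 0 else e,cv2.boundingRect(c))
t=D["top"]["frame"]
print(t[251,392:455].mean(1).astype(int));print(t[222:282,424].mean(1).astype(int))
s=D["side"]["frame"];print(s[232:292,279].mean(1).astype(int));print(s[256,250:308].mean(1).astype(int))
# predicted outlines of the top face for candidate centres
for z in(130,138,147):
  p=onz(D["top"],(423.6,251.3),z);a=np.linspace(0,2*np.pi,200)
  for n in D:
    f,M,o=cam(D[n]);q=(np.c_[p[0]+35*np.cos(a),p[1]+35*np.sin(a),np.full(200,z)]-o)@M
    u=D[n]["cx"]-f*q[:,0]/q[:,2];w=D[n]["cy"]+f*q[:,1]/q[:,2];print(z,np.round(p),n,np.round([u.min(),u.max(),w.min(),w.max()],1))
```

```text
top 205 ((423.209228515625, 250.9723663330078), (39.897891998291016, 40.70827865600586), 105.71052551269531) (403, 231, 41, 41)
top 225 ((423.507568359375, 250.98593139648438), (39.43657684326172, 40.2834358215332), 141.7947235107422) (404, 231, 40, 41)
top 240 ((423.3988037109375, 250.9942169189453), (38.56353759765625, 39.47319412231445), 163.6401824951172) (404, 231, 40, 41)
side 205 ((278.77642822265625, 255.69236755371094), (31.47648048400879, 38.256813049316406), 82.67062377929688) (260, 240, 39, 33)
side 225 ((278.81158447265625, 255.60995483398438), (30.91167640686035, 38.04439926147461), 82.42401885986328) (260, 240, 39, 32)
side 240 ((278.9313049316406, 255.61607360839844), (30.97567367553711, 37.007259368896484), 80.74850463867188) (261, 240, 37, 32)
[114 116 109  88  73  82 101 112 126 158 186 214 242 244 245 246 247 246
 245 246 245 245 246 245 244 243 244 244 245 245 245 245 245 245 245 244
 245 245 244 244 244 244 244 244 243 241 241 242 242 241 242 239 208 101
  54  51  51  50  50  50  50  51  50]
[115 115 115 115 115 115 115 119 166 241 244 243 244 244 244 244 245 24
[... 282 characters left out ...]
4 255 254 254 254 254 254 253 251 252
 252 252 252 255 200 165 163 161 160 160 162 158 155 122 108 101 107 133
 140 132 127 131 131 135]
[142 144 147 151 154 159 160 161 163 173 228 253 253 253 252 253 254 254
 254 254 254 254 254 254 254 254 255 255 255 255 255 255 254 254 254 254
 255 255 255 255 255 254 254 254 254 255 255 255 233 162 164 165 164 164
 165 164 165 159]
130 [ 567. -144.  130.] top [403.  444.2 230.6 272.1]
130 [ 567. -144.  130.] side [259.2 298.  240.6 273.3]
138 [ 567. -142.  138.] top [402.8 444.4 230.4 272.3]
138 [ 567. -142.  138.] side [259.  298.  237.3 270.1]
147 [ 567. -140.  147.] top [402.6 444.6 230.2 272.5]
147 [ 567. -140.  147.] side [258.8 298.  233.6 266.4]
```

Emit:
send_rows:
  deltas:
    - [0,0,-0.4,0]
    - [0,0,-0.75,0]
    - [0,0,-0.8,0]
    - [0,0,-0.8,0]
    - [0,0,-0.4,0]
    - [0,0,0,0]
    - [-0.33,-0.12,0,0]
    - [-0.64,-0.233,0,0]
    - [-0.64,-0.233,0,0]
    - [-0.64,-0.233,0,0]
    - [-0.64,-0.233,0,0]
    - [-0.64,-0.233,0,0]
    - [-0.64,-0.233,0,0]
    - [-0.64,-0.233,0,0]
    - [-0.64,-0.233,0,0]
    - [-0.64,-0.233,0,0]
    - [-0.28,-0.103,0,0]
    - [0,0,0,0]
    - [0,0,0,0]
    - [0,0,0,0]

```text
time_s: 7.4
ee_pos: [565.5, -141.8, 162.1]
tcp_rot: [-0.001, 0.619, 0.785, 0.0]
force: [-0.2, 1.1, -4.9]
gripper_width: 66.9
gripper_force: 70.0
```

Run:
```python
from plant import *
from h import *
s=observe();print(s["ee_pos"],s["force"],s["gripper_width"],s["qpos"])
d=snapshot("wrist");e=snapshot("side");t=snapshot("top")
o=np.zeros((600,800,3),np.uint8);o[:400,:640]=d["frame"]
o[400:600,:300]=cv2.resize(e["frame"][210:310,220:370],None,fx=2,fy=2);o[400:600,320:620]=cv2.resize(t["frame"][200:300,350:500],None,fx=2,fy=2)
cv2.imwrite("pics/w3.png",o[:,:,::-1])
```

```text
[ 565.45528497 -141.81181679  162.06254543] [-0.17659936  1.07098171 -4.93906537] 66.86464832729395 [ 0.71978601  0.36748396 -0.67745195  1.63533016  0.24038508  1.22587798
  0.2280167 ]
```

View pics/w3.png

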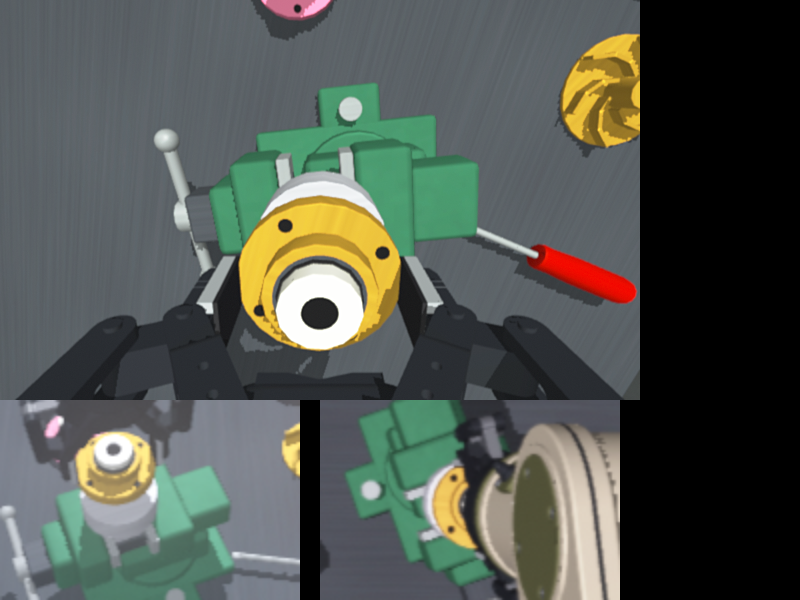

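Emit:
send_rows:
  deltas:
    - [-0.02,0.015,0.15,0]
    - [-0.02,0.015,0.2,0]
    - [0,0,0.15,0]
    - [0,0,0.05,0]
    - [0,0,0.025,0]
    - [0,0,0.025,0]
    - [0,0,0.025,0]
    - [0,0,0,0]

```text
time_s: 8.22
ee_pos: [567.4, -144.7, 138.3]
tcp_rot: [0.0, 0.62, 0.785, 0.0]
force: [0.4, -0.0, -5.4]
gripper_width: 66.3
gripper_force: 70.1
```

Emit:
send_rows:
  deltas:
    - [0,0,0.025,0]
    - [0,0,0.025,0]
    - [0,0,0.025,0]
    - [0,0,0.025,0]
    - [0,0,0,0]
    - [0,0,0,0]

```text
time_s: 8.72
ee_pos: [567.3, -144.6, 134.3]
tcp_rot: [-0.0, 0.62, 0.785, -0.0]
force: [-1.1, 0.5, -5.1]
gripper_width: 67.0
gripper_force: 70.1
```

Run:
```python
from plant import *
from h import *
d=snapshot("wrist");e=snapshot("side");cv2.imwrite("pics/w4full.png",d["frame"][:,:,::-1]);cv2.imwrite("pics/s4full.png",e["frame"][:,:,::-1])
o=np.zeros((600,800,3),np.uint8);o[:400,:800]=cv2.resize(d["frame"][160:360,120:520],None,fx=2,fy=2,interpolation=2)
o[400:600,:300]=cv2.resize(e["frame"][225:291,235:335],(300,200),interpolation=2)
cv2.imwrite("pics/w4.png",o[:,:,::-1])
```

```text
(no output)
```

View pics/w4.png

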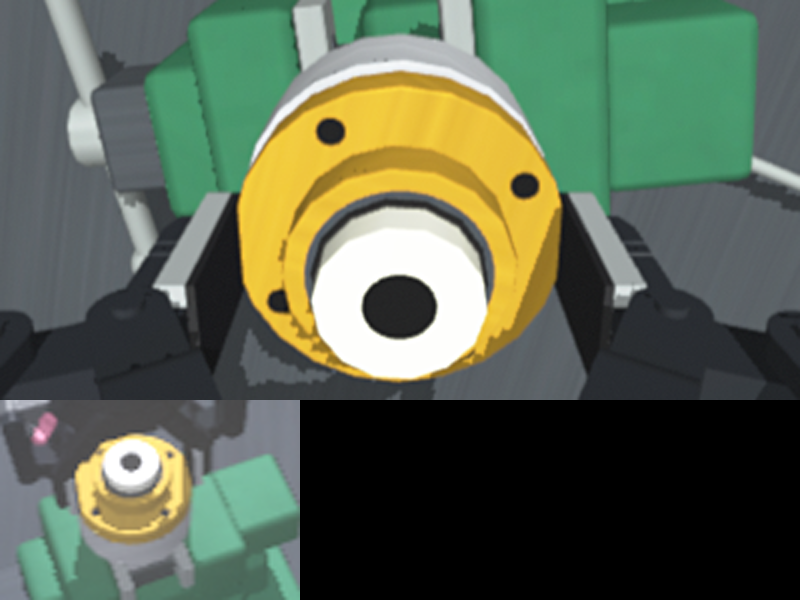

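Wrist view: cover centred over the head, with a thin even white sliver of the block's top at the far rim around (395,65) and centred left to right. Going on down to contact.

Emit:
send_rows:
  deltas:
    - [0,0,0.02,0]
    - [0,0,0.02,0]
    - [0,0,0.02,0]
    - [0,0,0,0]
    - [0,0,0,0]

```text
time_s: 9.23
ee_pos: [567.5, -144.7, 133.3]
tcp_rot: [0.0, 0.62, 0.785, -0.0]
force: [-6.2, 0.7, 8.0]
gripper_width: 67.0
gripper_force: 71.6
```

Emit:
send_rows:
  deltas:
    - [0,0,-0.025,0]
    - [0,0,0,0]
    - [0,0,0,0]

```text
time_s: 9.48
ee_pos: [567.6, -144.7, 133.3]
tcp_rot: [0.0, 0.62, 0.785, 0.0]
force: [-2.4, 1.2, 2.4]
gripper_width: 67.2
gripper_force: 70.9
```

Emit:
send_rows:
  deltas:
    - [0,0,0,0]
    - [0,0,0,0]
    - [0,0,0,0]
    - [0,0,0,0]
    - [0,0,0,0]
    - [0,0,0,0]
  claw: 1

```text
time_s: 9.98
ee_pos: [567.4, -144.6, 132.9]
tcp_rot: [0.0, 0.62, 0.785, 0.0]
force: [0.5, -0.4, -0.8]
gripper_width: 85.4
gripper_force: 0.0
```

Released. Next I straddle both rims and feel in tool y, lowering first.

Emit:
send_rows:
  deltas:
    - [0,0,0.15,0]
    - [0,0,0.2,0]
    - [0,0,0.15,0]
    - [0,0,0.075,0]
    - [0,0,0,0]
    - [0,0,0,0]

```text
time_s: 10.48
ee_pos: [567.2, -144.5, 109.6]
tcp_rot: [-0.0, 0.62, 0.785, -0.0]
force: [0.0, -0.9, -0.1]
gripper_width: 85.4
gripper_force: 0.0
```

Emit:
send_rows:
  deltas:
    - [0,0.05,0,0]
    - [0,0.05,0,0]
    - [0,0.025,0,0]
    - [0,0.02,0,0]
    - [0,0,0,0]
    - [0,0,0,0]

```text
time_s: 10.98
ee_pos: [573.1, -143.3, 110.0]
tcp_rot: [0.0, 0.62, 0.785, 0.0]
force: [-0.2, -0.2, -0.7]
gripper_width: 85.4
gripper_force: 0.0
```

Emit:
send_rows:
  deltas:
    - [0,0.02,0,0]
    - [0,0.015,0,0]
    - [0,0,0,0]
    - [0,0,0,0]

```text
time_s: 11.32
ee_pos: [574.4, -143.0, 109.9]
tcp_rot: [0.0, 0.62, 0.785, -0.0]
force: [0.9, -1.2, -0.4]
gripper_width: 85.5
gripper_force: 0.0
```

Emit:
send_rows:
  deltas:
    - [0,0.02,0,0]
    - [0,0,0,0]
    - [0,0,0,0]

```text
time_s: 11.57
ee_pos: [574.6, -143.0, 109.8]
tcp_rot: [-0.0, 0.62, 0.785, -0.001]
force: [-5.2, -0.6, 3.4]
gripper_width: 85.2
gripper_force: 2.4
```

Emit:
send_rows:
  deltas:
    - [0,0.015,0,0]
    - [0,0,0,0]
    - [0,0,0,0]

```text
time_s: 11.82
ee_pos: [574.6, -142.9, 109.7]
tcp_rot: [-0.001, 0.62, 0.785, -0.001]
force: [-7.4, -0.2, 5.0]
gripper_width: 85.5
gripper_force: 3.8
```

Block contact on the -y_tool finger. Next the other side.

Emit:
send_rows:
  deltas:
    - [0,-0.05,0,0]
    - [0,-0.1,0,0]
    - [0,-0.1,0,0]
    - [0,-0.075,0,0]
    - [0,-0.05,0,0]
    - [0,-0.03,0,0]
    - [0,0,0,0]
    - [0,0,0,0]

```text
time_s: 12.48
ee_pos: [560.0, -146.5, 110.0]
tcp_rot: [0.0, 0.62, 0.785, 0.0]
force: [-0.1, -0.3, 0.8]
gripper_width: 85.7
gripper_force: 0.0
```

Emit:
send_rows:
  deltas:
    - [0,-0.015,0,0]
    - [0,-0.015,0,0]
    - [0,0,0,0]
    - [0,0,0,0]

```text
time_s: 12.82
ee_pos: [559.4, -146.4, 110.0]
tcp_rot: [0.0, 0.62, 0.785, 0.0]
force: [5.1, 1.6, -2.2]
gripper_width: 85.5
gripper_force: 2.4
```

Emit:
send_rows:
  deltas:
    - [0,-0.015,0,0]
    - [0,0,0,0]
    - [0,0,0,0]

```text
time_s: 13.07
ee_pos: [559.3, -146.5, 110.0]
tcp_rot: [0.001, 0.62, 0.785, 0.001]
force: [7.3, 0.9, -4.8]
gripper_width: 85.6
gripper_force: 4.1
```

Emit:
send_rows:
  deltas:
    - [0,0.074,0,0]
    - [0,0.1,0,0]
    - [0,0.05,0,0]
    - [0,0,0,1]
    - [0,0,0,1]
    - [0,0,0,1]
    - [0,0,0,1]
    - [0,0,0,1]
    - [0,0,0,1]
    - [0,0,0,1]
    - [0,0,0,1]
    - [0,0,0,1]
    - [0,0,0,1]
    - [0,0,0,1]
    - [0,0,0,1]
    - [0,0,0,1]
    - [0,0,0,1]
    - [0,0,0,1]
    - [0,0,0,0]

```text
time_s: 14.65
ee_pos: [566.8, -144.6, 109.8]
tcp_rot: [0.0, 0.993, 0.114, -0.0]
force: [-0.1, -1.0, -0.3]
gripper_width: 85.1
gripper_force: 0.0
```

Emit:
send_rows:
  deltas:
    - [0,0.05,0,0]
    - [0,0.05,0,0]
    - [0,0.02,0,0]
    - [0,0.02,0,0]
    - [0,0,0,0]
    - [0,0,0,0]

```text
time_s: 15.15
ee_pos: [568.2, -150.3, 109.9]
tcp_rot: [-0.0, 0.993, 0.117, 0.0]
force: [-0.1, 0.4, 0.1]
gripper_width: 85.7
gripper_force: 0.0
```

Emit:
send_rows:
  deltas:
    - [0,0.02,0,0]
    - [0,0.015,0,0]
    - [0,0,0,0]
    - [0,0,0,0]

```text
time_s: 15.48
ee_pos: [568.5, -151.0, 109.9]
tcp_rot: [-0.0, 0.993, 0.117, -0.0]
force: [-1.4, 3.5, 1.8]
gripper_width: 85.1
gripper_force: 1.4
```

Emit:
send_rows:
  deltas:
    - [0,0.015,0,0]
    - [0,0,0,0]
    - [0,0,0,0]

```text
time_s: 15.73
ee_pos: [568.5, -151.0, 109.8]
tcp_rot: [-0.001, 0.993, 0.117, -0.0]
force: [-1.9, 4.5, 3.1]
gripper_width: 85.4
gripper_force: 2.6
```

Emit:
send_rows:
  deltas:
    - [0,0.015,0,0]
    - [0,0,0,0]
    - [0,0,0,0]

```text
time_s: 15.98
ee_pos: [568.5, -151.1, 109.8]
tcp_rot: [-0.001, 0.993, 0.117, -0.0]
force: [-3.9, 6.8, 2.9]
gripper_width: 85.7
gripper_force: 3.5
```

Emit:
send_rows:
  deltas:
    - [0,-0.05,0,0]
    - [0,-0.1,0,0]
    - [0,-0.1,0,0]
    - [0,-0.08,0,0]
    - [0,-0.05,0,0]
    - [0,-0.02,0,0]
    - [0,0,0,0]
    - [0,0,0,0]

```text
time_s: 16.65
ee_pos: [565.1, -137.3, 109.9]
tcp_rot: [0.0, 0.993, 0.117, 0.0]
force: [1.0, 0.2, 0.3]
gripper_width: 85.5
gripper_force: 0.0
```

Emit:
send_rows:
  deltas:
    - [0,-0.02,0,0]
    - [0,-0.02,0,0]
    - [0,0,0,0]
    - [0,0,0,0]

```text
time_s: 16.98
ee_pos: [564.7, -136.0, 109.9]
tcp_rot: [0.0, 0.993, 0.116, -0.0]
force: [-0.5, -3.0, -0.6]
gripper_width: 85.5
gripper_force: 1.4
```

Emit:
send_rows:
  deltas:
    - [0,-0.015,0,0]
    - [0,0,0,0]
    - [0,0,0,0]

```text
time_s: 17.23
ee_pos: [564.7, -135.8, 109.9]
tcp_rot: [0.0, 0.993, 0.116, 0.0]
force: [1.5, -5.0, -1.6]
gripper_width: 85.5
gripper_force: 2.5
```

Emit:
send_rows:
  deltas:
    - [0,-0.015,0,0]
    - [0,0,0,0]
    - [0,0,0,0]

```text
time_s: 17.48
ee_pos: [564.7, -135.8, 109.9]
tcp_rot: [0.001, 0.993, 0.116, 0.0]
force: [2.8, -6.4, -1.6]
gripper_width: 85.4
gripper_force: 3.5
```

Both axes trued: travel 15.7 mm each way matches 85.5-70, and the block axis is at about (566.7, -143.5). I centre, raise and shut the fingers.

Emit:
send_rows:
  deltas:
    - [0,0.05,0,0]
    - [0,0.1,0,0]
    - [0,0.0775,0,0]
    - [0,0,0,0]
    - [0,0,-0.2,0]
    - [0,0,-0.6,0]
    - [0,0,-0.8,0]
    - [0,0,-0.8,0]
    - [0,0,-0.2,0]
    - [0,0,0,0]
    - [0,0,0,0]

```text
time_s: 18.4
ee_pos: [566.7, -143.0, 214.3]
tcp_rot: [0.0, 0.993, 0.117, 0.0]
force: [0.5, 0.1, -0.9]
gripper_width: 85.3
gripper_force: 0.0
```

Run:
```python
from plant import *
from h import *
s=observe();print(s["ee_pos"],s["force"],s["time_s"])
d=snapshot("wrist");e=snapshot("side")
for nm,im in(("wrist",d),("side",e)):
    bx=(100,100,560,400) if nm=="wrist" else (250,210,310,285)
    for E,a,c in blobs(im["frame"],(15,90,60),(32,255,255),bx,1): print(nm,"flange",E,onz(im,E[0],144.5))
    for E,a,c in blobs(im["frame"],(0,0,200),(180,50,255),bx,2): print(nm,"white",E,a,[onz(im,E[0],132.5+h) for h in(30,34)])
o=np.zeros((600,800,3),np.uint8);o[:400,:640]=d["frame"]
o[400:600,:300]=cv2.resize(e["frame"][225:291,235:335],(300,200),interpolation=2)
cv2.imwrite("pics/w5.png",o[:,:,::-1])
```

```text
[ 566.69085851 -143.00369214  214.27813064] [ 0.5002388   0.05124765 -0.91009574] 18.4
wrist flange ((319.6916198730469, 212.8859405517578), (105.14664459228516, 109.23160552978516), 91.5723648071289) [ 567.23447303 -143.91372584  144.5       ]
wrist white ((319.26971435546875, 227.04586791992188), (52.1776123046875, 55.05354690551758), 101.56888580322266) 2161.0 [array([ 564.60138316, -144.25854574,  162.5       ]), array([ 566.15156673, -143.89000086,  166.5       ])]
wrist white ((150.84690856933594, 183.1446075439453), (53.01350784301758, 61.47660827636719), 45.82460403442383) 1404.0 [array([568.58146733, -43.6711615 , 162.5       ]), array([570.0501804 , -45.36159447, 166.5       ])]
side flange ((278.46734619140625, 253.35223388671875), (35.40365982055664, 39.16844177246094), 81.48662567138672) [ 567.30635988 -146.3362773   144.5       ]
side white ((257.9690856933594, 220.41531372070312), (13.255559921264648, 18.851951599121094), 106.87350463867188) 135.5 [array([529.99593729, -84.87684363, 162.5       ]), array([530.48246276, -87.97297764, 166.5       ])]
side white ((276.76165771484375, 245.6504669189453), (13.0933837890625, 16.714311599731445), 112.47533416748047) 69.5 [array([ 565.25153479, -142.03063446,  162.5       ]), array([ 565.51924975, -144.77204892,  166.5       ])]
```

View pics/w5.png

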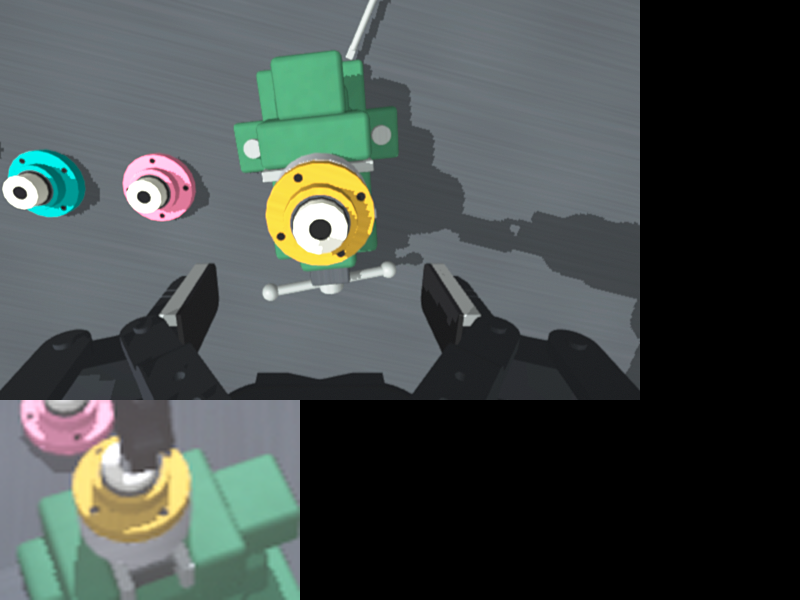

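Side view shows the brass flange sitting exactly over the head, with no white top face showing. Wrist flange centre (567.2,-143.9) against the felt block axis (566.7,-143.5). Shutting the fingers and coming down above the seat.

Emit:
send_rows:
  deltas:
    - [0,0,0,0]
    - [0,0,0,0]
    - [0,0,0,0]
    - [0,0,0,0]
    - [0,0,0,0]
    - [0,0,0,0]
    - [0,0,0,0]
    - [0,0,0,0]
  claw: 0

```text
time_s: 19.17
ee_pos: [566.6, -143.3, 213.9]
tcp_rot: [0.0, 0.993, 0.117, -0.0]
force: [0.2, -0.3, 0.7]
gripper_width: -0.3
gripper_force: 0.0
```

Emit:
send_rows:
  deltas:
    - [0,0.01,0.3,0]
    - [0,0,0.4,0]
    - [0,0,0.1,0]
    - [0,0,0.05,0]
    - [0,0,0,0]
    - [0,0,0,0]

```text
time_s: 19.67
ee_pos: [566.9, -143.7, 180.3]
tcp_rot: [0.0, 0.993, 0.117, 0.0]
force: [0.2, -0.2, 0.1]
gripper_width: -0.1
gripper_force: 0.0
```

Emit:
send_rows:
  deltas:
    - [0,0,0.025,0]
    - [0,0,0.025,0]
    - [0,0,0.025,0]
    - [0,0,0.025,0]
    - [0,0,0.025,0]
    - [0,0,0.025,0]
    - [0,0,0.025,0]
    - [0,0,0.025,0]
    - [0,0,0,0]

```text
time_s: 20.42
ee_pos: [566.6, -143.6, 171.7]
tcp_rot: [-0.0, 0.993, 0.117, -0.0]
force: [0.6, 0.1, -0.3]
gripper_width: -0.2
gripper_force: 0.0
```

Emit:
send_rows:
  deltas:
    - [0,0,0.025,0]
    - [0,0,0.025,0]
    - [0,0,0,0]
    - [0,0,0,0]

```text
time_s: 20.75
ee_pos: [566.6, -143.7, 169.9]
tcp_rot: [0.0, 0.993, 0.117, -0.0]
force: [-0.7, 0.1, -0.1]
gripper_width: -0.1
gripper_force: 0.0
```

Emit:
send_rows:
  deltas:
    - [0,0,0.025,0]
    - [0,0,0.025,0]
    - [0,0,0,0]
    - [0,0,0,0]

```text
time_s: 21.08
ee_pos: [566.7, -143.7, 167.9]
tcp_rot: [0.0, 0.993, 0.117, -0.0]
force: [-0.3, 0.2, 0.7]
gripper_width: 0.2
gripper_force: 0.0
```

Emit:
send_rows:
  deltas:
    - [0,0,0.025,0]
    - [0,0,0.025,0]
    - [0,0,0,0]
    - [0,0,0,0]

```text
time_s: 21.42
ee_pos: [566.8, -143.7, 166.3]
tcp_rot: [0.0, 0.993, 0.117, 0.0]
force: [-1.6, -0.0, 4.6]
gripper_width: 0.2
gripper_force: 2.3
```

Emit:
send_rows:
  deltas:
    - [0,0,0.02,0]
    - [0,0,0.02,0]
    - [0,0,0,0]

```text
time_s: 21.67
ee_pos: [566.8, -143.7, 164.6]
tcp_rot: [0.0, 0.993, 0.117, 0.0]
force: [-2.2, 0.3, 4.2]
gripper_width: -0.2
gripper_force: 2.2
```

Emit:
send_rows:
  deltas:
    - [0,0,0.015,0]
    - [0,0,0.015,0]
    - [0,0,0,0]

```text
time_s: 21.92
ee_pos: [566.7, -143.7, 163.4]
tcp_rot: [0.0, 0.993, 0.117, 0.0]
force: [-1.8, 0.2, 5.0]
gripper_width: -0.3
gripper_force: 2.3
```

Emit:
send_rows:
  deltas:
    - [0,0,0.01,0]
    - [0,0,0.01,0]
    - [0,0,0.01,0]
    - [0,0,0,0]

```text
time_s: 22.25
ee_pos: [566.8, -143.7, 163.1]
tcp_rot: [0.0, 0.993, 0.117, 0.0]
force: [-5.6, 0.7, 12.1]
gripper_width: -0.2
gripper_force: 6.1
```

Emit:
send_rows:
  deltas:
    - [0,0,0.01,0]
    - [0,0,0.01,0]
    - [0,0,0.01,0]
    - [0,0,0,0]

```text
time_s: 22.58
ee_pos: [566.9, -143.7, 163.0]
tcp_rot: [0.001, 0.993, 0.117, 0.001]
force: [-9.6, 1.5, 21.1]
gripper_width: -0.2
gripper_force: 10.4
```

Bottomed: force rose steeply to 21 N at about 30.5 mm. Easing off and backing away.

Emit:
send_rows:
  deltas:
    - [0,0,0,0]
    - [0,0,-0.02,0]
    - [0,0,-0.02,0]
    - [0,0,-0.02,0]
    - [0,0,-0.04,0]
    - [0,0,-0.2,0]
    - [0,0,-0.8,0]
    - [0,0,-0.8,0]
    - [0,0,-0.2,0]
    - [0,0,0,0]

```text
time_s: 23.42
ee_pos: [568.1, -143.8, 248.2]
tcp_rot: [0.001, 0.993, 0.117, 0.003]
force: [-0.3, -0.2, 0.0]
gripper_width: -0.0
gripper_force: 0.0
```

Run:
```python
from plant import *
from h import *
s=observe();print(s["ee_pos"],s["force"],s["time_s"])
d=snapshot("wrist");e=snapshot("side")
for nm,im in(("wrist",d),("side",e)):
    bx=(100,100,560,400) if nm=="wrist" else (250,210,310,285)
    for E,a,c in blobs(im["frame"],(15,90,60),(32,255,255),bx,1): print(nm,"flange",E,onz(im,E[0],144.5))
o=np.zeros((600,800,3),np.uint8);o[:400]=cv2.resize(d["frame"][100:300,120:520],None,fx=2,fy=2)
o[400:600,:300]=cv2.resize(e["frame"][225:291,235:335],(300,200),interpolation=2)
cv2.imwrite("pics/w6.png",o[:,:,::-1])
```

```text
[ 568.1421542  -143.84034479  248.23840392] [-0.26625587 -0.1874644   0.03591703] 23.4167
wrist flange ((317.9143981933594, 200.1058349609375), (92.20848083496094, 95.41638946533203), 93.09026336669922) [ 567.00043684 -143.99703559  144.5       ]
side flange ((278.42718505859375, 253.36395263671875), (35.403839111328125, 39.034828186035156), 83.19221496582031) [ 567.23519287 -146.35845272  144.5       ]
```

View pics/w6.png

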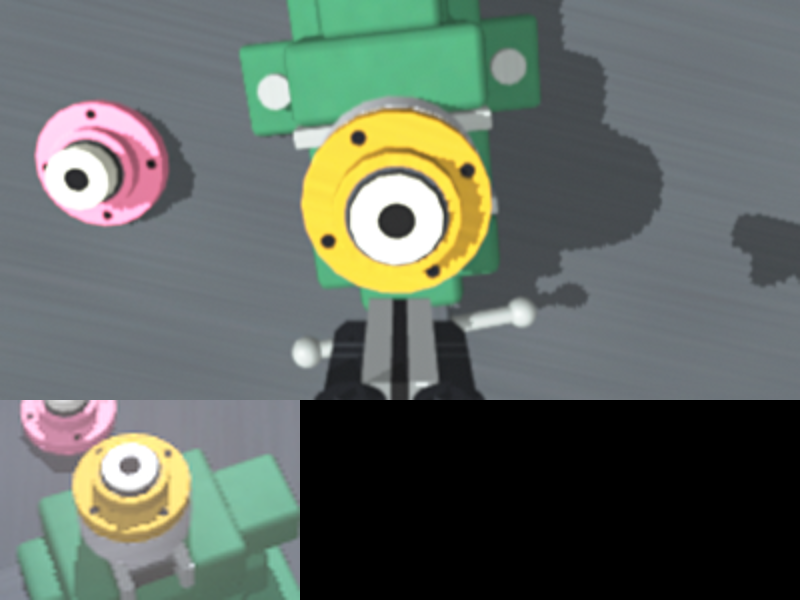

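The cover stayed put: its side-view centre is still (278.4,253.4), flush on the head, and the seat is lower in the boss with the fingers clear. Handing in.

```bash
python3 -c "
from plant import *
print(sign_off())"
```

```text
the job is handed in; nothing more can be done
None
```

I set the brass cover on the block, trued it flush by feel on both axes and let go, then pressed the seat until the force rose steeply to 21 N. I handed the job in at about 23.5 s with the fingers clear; `sign_off()` gave no verdict.

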